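# Pick the rail the bench dog is set for and clamp it

### The arm

A 6-joint arm with a two-finger parallel gripper is mounted at the origin on the work surface. World frame = base frame: x ahead of the robot, y to its left, z up, the work surface at z = 0. Lengths are in m, angles in rad, forces in N, time in s.
With the tool pointing down it reaches from about 0.325 to 0.9 m from the base axis. Payload 3.5 kg.
Tool frame: the origin (TCP) lies between the finger pads; the fingertips stand 14 mm ahead of it and the grasp point (between the pads) lies 5 mm behind it; z points along the fingers, y is the line along which they close (so a half turn about z gives the same grasp; the last joint's range is limited). The gripper opens to 85 mm and grips with 20 to 120 N. Pads are 22 mm wide; open, the fingers measure 114 mm over their backs; the gripper's body (76 mm by 85 mm) begins 54 mm behind the grasp point. The pads swing forward as they close: fully open they stand 13 mm farther back than shut.
Start: joints at [1.022, 0.276, -0.026, 1.268, 0, 1.467], TCP at [0.269, 0.564, 0.245] pointing down, gripper open.
Joint ranges: [-3.12, 3.12], [-0.85, 1.88], [-1.08, 1.24], [-1.95, 2.15], [-1.57, 1.53], [-3.14, 3.14]. Speed limits (rad/s): [2.57, 2.57, 3.14, 3.14, 3.14, 3.14].

### API

Orientations are given as a unit quaternion [x, y, z, w].
In Python, from plant import monitor, optics, arm gives the robot as it stands. The module is installed in compiled form; this text tells all that it offers.
- The arm moves only by the tool move_arm, never from a script. Its argument "steps" is a list of rows, each a list of 2 entries, a list of its own where there are three numbers: the shift along the tool's x, y, z in cm, then the turn, a rotation vector about the tool's x, y, z in rad. A call has exactly 5 rows; each row is the pose to reach, as a shift and turn from the pose commanded when the call began, along the tool's axes at that moment; what a row does not reach only later rows make up. A row lasts 1/12 s, in which the tool goes at most 41.7 mm and 7.16 degrees, less where a joint would pass 70% of its speed; a pose out of reach is approached as far as the arm can. A call with a gripper value outside its range is refused whole. "hand" is the finger opening in cm, from 0 to 8.54, set as the call begins (left out, the last holds). The fingers move at their own pace and stop on an object; "grip_force" is the grip in N (left out, the last holds). Time passes only in rows, so rows that repeat a pose let the fingers close, or fill a call up. It gives the time, the measured TCP pose, the force, the opening and the grip force at its end, in the units of the state.
- monitor.read_state(): the state, without advancing time (a new reading comes with each control period).
- optics.capture(name): name is "side" or "top"; returns (picture, depth): 420x560x3 uint8, red, green, blue; 420x560 float32, m along the optical axis (not along the pixel's ray), 0 where there is no reading.
- optics.calibration(name): a dict with "fx", "fy", "cx", "cy" (pixels), "rvec" (rotation vector, rad) and "tvec" (3), from world to camera coordinates, as OpenCV has them. Camera axes: x right, y down, z forward; pixel columns grow to the right and rows downward; lengths in m; the calibration is good to about 2 mm. A picture is of the moment at which its call begins. calibration takes no time and is no camera call.
- arm.sign_off(): hands the job in; it is judged then, once.
The state is a dict: "clock": time; "joints": joint angles; "joint_vel": joint speeds; "joint_torque": joint torques, N m; "position": TCP position; "eef_rot": TCP orientation; "ft_force": force on the tool from outside, world axes, zero at the start; "ft_torque": the same for the moment, N m; "width": opening from 0.0 (shut) to 1.0 (fully open); "grip_force": force on a finger pad.
Only numpy, scipy, OpenCV 4.12 (cv2) and the standard library are available. Lean on these libraries where they do the work, as an engineer would, in place of code of your own. Each camera call takes 0.05 s, during which the arm holds its last target. There are 200 camera calls.

### The job

A brass bench dog stands up from the clamping board in one of three places, set for one of the three pine rails: the longest one that fits between it and the fully drawn-back blue jaw. Lay that rail flat and square on the board's dark centre line between jaw and dog (draw the jaw back by its red knob if it is in the way), then slide the jaw up until the rail is held snug against the dog, and let go. Leave the other two rails and the tools where they lie.

Things in the scene. Friction and masses are not known exactly. Their poses are not given: they have to be found in the camera images.
- board: fixed plywood clamping board lying on the bench, 300 mm long (its x), 90 wide (y), 25 thick; origin at the centre of its underside; a dark centre line runs along its x at y = 0. The jaw is at its -x end, the dog holes lie towards +x, on the centre line 29, 69 and 109 mm from the origin; the two holes not in use show flat dark squares level with the top.
- dog: raised brass bench dog, fixed, 22 mm along the board's x, 34 across, standing 30 mm above the board's top; origin at the centre of its foot, on the board's top. It stands in one of the three holes; its working face is 11 mm on the jaw's side of its origin. With the jaw fully back the space between jaw and dog is 118, 158 or 198 mm: 28 mm more than the short, middle or long rail that belongs there.
- jaw (a joint): blue sliding jaw's travel in m: 0 fully back (its face 100 mm on the -x side of the board's origin), growing as it slides along the board's +x towards the dog, stop at 0.045. It reads about 0.028 when the right rail is clamped. It needs about 4 N to slide, has no spring, stays where left; starts anywhere from 0 to 0.04. The jaw block is 40 mm long, 56 wide and 31 high above the board's top.
- jaw_knob (a point): centre of the red square knob on top of the jaw: 22 x 22 mm, 40 high, from 30 to 70 mm above the board's top (this point 50 mm above it); 20 mm behind the jaw's face, sides parallel to the board's.
- rail_short: pine rail, 90 mm long over all (along its x), 30 wide (y), 24 high (z); its end 12 mm are tongues of full width but only 11 mm thick at mid-height; origin at the centre of its underside. Loose, 25 to 75 g.
- rail_middle: pine rail, 130 mm long over all (along its x), 30 wide (y), 24 high (z); its end 12 mm are tongues of full width but only 11 mm thick at mid-height; origin at the centre of its underside. Loose, 25 to 75 g.
- rail_long: pine rail, 170 mm long over all (along its x), 30 wide (y), 24 high (z); its end 12 mm are tongues of full width but only 11 mm thick at mid-height; origin at the centre of its underside. Loose, 25 to 75 g.
- rail_short_mid (a point): middle of the short rail, 12 mm above its underside
- rail_middle_mid (a point): middle of the middle rail, 12 mm above its underside
- rail_long_mid (a point): middle of the long rail, 12 mm above its underside
- mallet: wooden mallet, bystander, head 90 x 150 x 66 mm, handle to its -x, 265 mm from the origin (under the head's centre)
- file: file with green handle, bystander, 310 mm long along its x, 24 wide, 24 high; origin near mid-length, underside
- square: try square, bystander: dark stock 130 x 30 x 18 mm along its x, steel blade out to its -y, 190 mm; origin under the stock's centre

How it is judged:
At the end, for the whole second after the job is handed in: The rail suiting the dog's hole lies flat on the board against the dog (within 4 to 5 mm along it), within 11 mm of the centre line and 0.10 rad of it, at rest; jaw up against it (joint above 0.0255, slack under 2.5 mm); the other rails moved less than 30 mm (value of joint jaw above 0.0255 m and velocity of joint jaw below 0.01 m/s and ((x of dog in the frame of board between 0.019 and 0.039 m and x of rail_short_mid in the frame of board between -0.032 and -0.023 m and y of rail_short_mid in the frame of board between -0.011 and 0.011 m and z of rail_short_mid in the frame of board between 0.03 and 0.043 m and angle between the x axis of rail_short and the x axis of board, either way round below 0.1 rad and linear speed of rail_short below 0.02 m/s and distance of each of rail_middle_mid, rail_long_mid from where it was at the start of the episode below 0.03 m) or (x of dog in the frame of board between 0.059 and 0.079 m and x of rail_middle_mid in the frame of board between -0.012 and -0.003 m and y of rail_middle_mid in the frame of board between -0.011 and 0.011 m and z of rail_middle_mid in the frame of board between 0.03 and 0.043 m and angle between the x axis of rail_middle and the x axis of board, either way round below 0.1 rad and linear speed of rail_middle below 0.02 m/s and distance of each of rail_short_mid, rail_long_mid from where it was at the start of the episode below 0.03 m) or (x of dog in the frame of board between 0.099 and 0.119 m and x of rail_long_mid in the frame of board between 0.008 and 0.017 m and y of rail_long_mid in the frame of board between -0.011 and 0.011 m and z of rail_long_mid in the frame of board between 0.03 and 0.043 m and angle between the x axis of rail_long and the x axis of board, either way round below 0.1 rad and linear speed of rail_long below 0.02 m/s and distance of each of rail_short_mid, rail_middle_mid from where it was at the start of the episode below 0.03 m))); the robot touches nothing.
It fails at once if the mallet is disturbed (moved more than 30 mm) (distance of mallet from where it was at the start of the episode above 0.03 m).
It fails at once if the file is disturbed (moved more than 30 mm) (distance of file from where it was at the start of the episode above 0.03 m).
It fails at once if the square is disturbed (moved more than 30 mm) (distance of square from where it was at the start of the episode above 0.03 m).
It also fails if it takes over 54 s, if anything falls off the work surface, if the arm or the gripper's body presses on something with over 40 N, if the wrist force passes 120 N, or if a joint passes its speed limit or range.

## Working session

There is one attempt and no reset: what is moved stays moved. The work goes in short steps, Python scripts to look and compute and a tool call to move; the robot and the scene stay as the last step left them, time stands still between calls to the robot, and variables do not carry over. Pictures are saved under pics/ and viewed, at most 10 in all, crops included, and the job is handed in when it is done.

Besides the shell and the picture viewer there is one more tool, called as name(argument=value, ...) on one line, values as JSON. move_arm: Moves the arm, as the interface text tells. Its arguments: {"type":"object","properties":{"steps":{"type":"array"},"hand":{"type":"number"},"grip_force":{"type":"number"}},"required":["steps"]}

```bash
mkdir -p pics; cat > h.py <<'E'
import numpy as np, cv2
from plant import monitor, optics, arm
def cam(n):
    c=optics.calibration(n);R,_=cv2.Rodrigues(np.array(c["rvec"],float));return c,R,np.array(c["tvec"],float).ravel()
def points(n,depth):
    c,R,t=cam(n);v,u=np.mgrid[:depth.shape[0],:depth.shape[1]]
    p=np.stack([(u-c["cx"])/c["fx"]*depth,(v-c["cy"])/c["fy"]*depth,depth],-1)
    return (p-t)@R
def plane(n,uv,z):
    c,R,t=cam(n);uv=np.atleast_2d(uv).astype(float)
    d=np.c_[(uv[:,0]-c["cx"])/c["fx"],(uv[:,1]-c["cy"])/c["fy"],np.ones(len(uv))]@R
    o=-t@R
    return o+d*((z-o[2])/d[:,2])[:,None]
def snap(n,name):
    im,d=optics.capture(n);cv2.imwrite(f"pics/{name}.png",im[:,:,::-1]);np.savez(f"pics/{name}.npz",im=im,d=d);return im,d
E
python3 - <<'E'
from h import *
for n in("top","side"):
    im,d=snap(n,n+"0");P=points(n,d);print(n,-cam(n)[2]@cam(n)[1], (d>0).mean())
s=monitor.read_state();print({k:np.round(s[k],3) for k in s})
E
```

```text
top [0.44067456 0.02033894 1.59327964] 0.9958630952380952
side [ 0.08861029 -0.55932672  0.98486755] 0.9959523809523809
{'clock': np.float64(0.1), 'joints': array([ 1.022,  0.277, -0.028,  1.268, -0.   ,  1.467]), 'joint_vel': array([-0.   , -0.001,  0.003,  0.001,  0.001, -0.   ]), 'joint_torque': array([-1.0000e-03, -4.4671e+01,  2.9613e+01,  8.0000e-03, -0.0000e+00,
       -0.0000e+00]), 'position': array([0.269, 0.563, 0.244]), 'eef_rot': array([ 0.221,  0.975, -0.001, -0.   ]), 'ft_force': array([-0.937, -0.46 ,  0.142]), 'ft_torque': array([ 0.02 ,  0.01 , -0.009]), 'grip_force': np.float64(0.0), 'width': np.float64(0.998)}
```

View pics/top0.png

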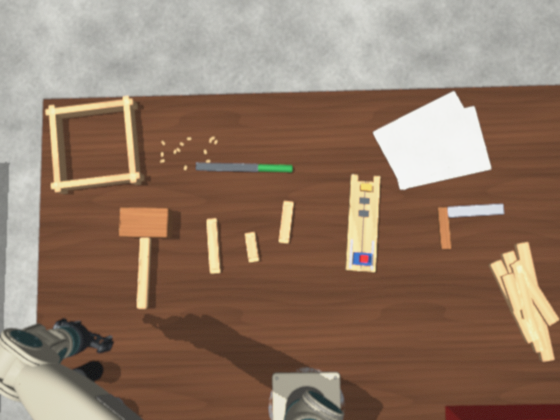

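View pics/side0.png

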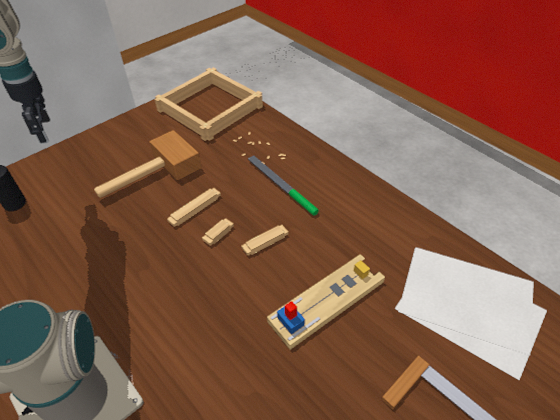

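The top view shows the dog at (366,187) in the far hole, with unused holes at (364,200) and (364,213), so the long rail at (213,246) belongs there. The jaw's red knob is at (364,259). The short rail is at (252,247) and the middle one at (287,222). The side view agrees, with the knob at (291,310) and the long rail at (194,207).

```bash
cat > m.py <<'E'
from h import *
def blob(m,near=None):
    n,l,st,c=cv2.connectedComponentsWithStats(m.astype(np.uint8))
    k=1+np.argmax(st[1:,4]) if near is None else 1+np.argmin(np.hypot(*(c[1:]-near).T)+1e3*(st[1:,4]<25))
    return l==k
def rect(P,m):
    r=cv2.minAreaRect((P[m][:,:2]*1000).astype(np.float32));b=cv2.boxPoints(r)
    e=b[1]-b[0],b[2]-b[1];e=max(e,key=np.linalg.norm);a=np.degrees(np.arctan2(e[1],e[0]))
    return np.round(r[0],1),np.round(sorted(r[1]),1),round(float((a+90)%180-90),2)
def objects(name,n,seeds):
    z=np.load(f"pics/{name}.npz");im,d=z["im"],z["d"];P=points(n,d)
    h=cv2.cvtColor(im,cv2.COLOR_RGB2HSV);H,S,V=[h[...,i].astype(int) for i in range(3)]
    Z=P[...,2]
    M={"knob":((H<6)|(H>174))&(S>180)&(V>120)&(Z<.2)&(Z>.06),"jaw":(H>105)&(H<130)&(S>150)&(Z>.03),
       "dog":(H>18)&(H<28)&(S>170)&(Z>.04)}
    pine=(H>12)&(H<30)&(S>50)&(V>140)&(Z>.012)&(Z<.035)
    for k,m in M.items():
        m=blob(m,seeds.get(k));q=P[m];print(n,k,m.sum(),rect(P,m),"ztop",np.round(np.percentile(Z[m],90),4))
    for k in("rail_long","rail_short","rail_middle","board"):
        m=blob(pine,seeds[k]);print(n,k,m.sum(),rect(P,m),"z",np.round(np.percentile(Z[m],[50,90]),4))
if __name__=="__main__":
    print(cam("top")[0])
    objects("top0","top",dict(knob=(364,259),dog=(366,187),rail_long=(213,246),rail_short=(252,247),rail_middle=(287,222),board=(363,223)))
    objects("side0","side",dict(knob=(291,310),dog=(362,269),rail_long=(194,207),rail_short=(217,232),rail_middle=(266,240),board=(330,303)))
E
python3 m.py
```

```text
{'fx': 501.16251823190856, 'fy': 501.16251823190856, 'cx': 285.5709896875726, 'cy': 211.16856544796025, 'rvec': array([ 2.13432887, -2.18321487,  0.08792106]), 'tvec': array([0.06497818, 0.60013571, 1.53907853])}
top knob 28 (array([ 449.8, -176.6]), array([11.9, 18.2]), 88.49) ztop 0.0994
top jaw 40 (array([ 449. , -160.5]), array([13.2, 27.3]), -1.27) ztop 0.0586Traceback (most recent call last):
  File "m.py", line 23, in <module>
    objects("top0","top",dict(knob=(364,259),dog=(366,187),rail_long=(213,246),rail_short=(252,247),rail_middle=(287,222),board=(363,223)))
    ~~~~~~~^^^^^^^^^^^^^^^^^^^^^^^^^^^^^^^^^^^^^^^^^^^^^^^^^^^^^^^^^^^^^^^^^^^^^^^^^^^^^^^^^^^^^^^^^^^^^^^^^^^^^^^^^^^^^^^^^^^^^^^^^^^^^^^^
  File "m.py", line 18, in objects
    m=blob(m,seeds.get(k));q=P[m];print(n,k,m.sum(),rect(P,m),"ztop",np.round(np.percentile(Z[m],90),4))
  File "m.py", line 4, in blob
    k=1+np.argmax(st[1:,4]) if near is None else 1+np.argmin(np.hypot(*(c[1:]-near).T)+1e3*(st[1:,4]<25))
                                                   ~~~~~~~~~^^^^^^^^^^^^^^^^^^^^^^^^^^^^^^^^^^^^^^^^^^^^^
    return _wrapfunc(a, 'argmin', axis=axis, out=out, **kwds)
    return bound(*args, **kwds)
ValueError: attempt to get argmin of an empty sequence
```

```bash
cat > m.py <<'E'
from h import *
K=6
def blob(m,near):
    n,l,st,c=cv2.connectedComponentsWithStats(m.astype(np.uint8))
    return l==1+np.argmin(np.hypot(*(c[1:]-near).T)+1e3*(st[1:,4]<20*K))
def find(name,n,seeds,heights):
    im=cv2.resize(np.load(f"pics/{name}.npz")["im"],None,fx=K,fy=K,interpolation=cv2.INTER_CUBIC)
    h=cv2.cvtColor(im,cv2.COLOR_RGB2HSV);H,S,V=[h[...,i].astype(int) for i in range(3)]
    out={}
    for k,s in seeds.items():
        m=(((H<7)|(H>173))&(S>170)&(V>110) if k=="knob" else (H>105)&(H<130)&(S>130) if k=="jaw" else
           (H>15)&(H<30)&(S>150)&(V>120) if k=="dog" else (H>12)&(H<32)&(S>40)&(V>150))
        s=np.array(s)*K
        if k in("knob","jaw","dog"):
            w=np.zeros_like(m);w[s[1]-20*K:s[1]+20*K,s[0]-20*K:s[0]+20*K]=1;m=m&w
        m=blob(m,s);v,u=np.nonzero(m)
        q=plane(n,np.c_[(u+.5)/K-.5,(v+.5)/K-.5],heights[k])[:,:2]*1000
        r=cv2.minAreaRect(q.astype(np.float32));b=cv2.boxPoints(r);e=max((b[1]-b[0],b[2]-b[1]),key=np.linalg.norm)
        a=(np.degrees(np.arctan2(e[1],e[0])))%180
        out[k]=np.array(r[0]),a
        print(n,k,np.round(r[0],1),"mean",np.round(q.mean(0),1),np.round(sorted(r[1]),1),round(float(a),2))
    return out
Hh=dict(knob=.095,jaw=.056,dog=.055,rail_long=.024,rail_short=.024,rail_middle=.024,board=.025)
if __name__=="__main__":
    a=find("top0","top",dict(knob=(364,259),jaw=(362,259),dog=(366,187),rail_long=(213,246),rail_short=(252,247),rail_middle=(287,222),board=(363,223)),Hh)
    find("side0","side",dict(knob=(291,310),dog=(362,269),rail_long=(194,207)),Hh)
    for u,v in((366,187),(370,187),(352,225),(213,246),(364,200),(364,213)):print(np.load("pics/top0.npz")["im"][v,u],plane("top",(u,v),.025)[0].round(4))
    im=np.load("pics/top0.npz")["im"][160:290,330:400,::-1];cv2.imwrite("pics/c0.png",cv2.resize(im,None,fx=4.5,fy=4.5,interpolation=2))
E
python3 m.py
```

```text
top knob [ 449.1 -178.1] mean [ 449. -178.] [17.1 22. ] 84.95
top jaw [ 449.8 -165.2] mean [ 449.6 -160.9] [25.7 31.6] 173.98Traceback (most recent call last):
  File "m.py", line 25, in <module>
    a=find("top0","top",dict(knob=(364,259),jaw=(362,259),dog=(366,187),rail_long=(213,246),rail_short=(252,247),rail_middle=(287,222),board=(363,223)),Hh)
  File "m.py", line 16, in find
    m=blob(m,s);v,u=np.nonzero(m)
  File "m.py", line 5, in blob
    return l==1+np.argmin(np.hypot(*(c[1:]-near).T)+1e3*(st[1:,4]<20*K))
                ~~~~~~~~~^^^^^^^^^^^^^^^^^^^^^^^^^^^^^^^^^^^^^^^^^^^^^^^
    return _wrapfunc(a, 'argmin', axis=axis, out=out, **kwds)
    return bound(*args, **kwds)
ValueError: attempt to get argmin of an empty sequence
```

```bash
python3 - <<'E'
import numpy as np
im=np.load("pics/top0.npz")["im"]
for u,v in((366,186),(369,187),(352,225),(213,246)):print(im[v,u])
E
sed -i 's/(H>15)&(H<30)&(S>150)&(V>120)/(H>12)\&(H<32)\&(S>np.percentile(S[s[1]*K-6:s[1]*K+6,s[0]*K-6:s[0]*K+6],50)-35)/' m.py; python3 m.py
```

```text
[244 221 117]
[244 222 117]
[243 228 172]
[244 232 179]
top knob [ 449.1 -178.1] mean [ 449. -178.] [17.1 22. ] 84.95
top jaw [ 449.8 -165.2] mean [ 449.6 -160.9] [25.7 31.6] 173.98
top dog [ 658.1 -194.1] mean [ 671.1 -196.8] [ 99.4 106.5] 175.21
top rail_long [500.2 283. ] mean [499.5 283. ] [ 36.9 176.4] 3.49
top rail_short [493.  161.8] mean [492.9 161.8] [36.4 96.8] 7.73
top rail_middle [569.5  52.6] mean [569.3  52.5] [ 36.2 137.2] 171.73
top board [ 561.8 -188.8] mean [ 570.9 -189.6] [ 95.8 306. ] 174.87
side knob [ 440.2 -187.5] mean [ 440.  -187.8] [31.9 35.7] 84.75
side dog [ 667.  -209.9] mean [ 661.6 -205.9] [50.8 52.7] 83.62
side rail_long [494.6 278.7] mean [492.2 280.4] [ 39.7 173.1] 3.36
[244 221 116] [ 0.6726 -0.2036  0.025 ]
[242 217 115] [ 0.6723 -0.2161  0.025 ]
[243 228 172] [ 0.5537 -0.1554  0.025 ]
[244 232 179] [0.4978 0.2813 0.025 ]
[110 118 123] [ 0.6315 -0.1957  0.025 ]
[114 120 125] [ 0.5905 -0.1942  0.025 ]
```

View pics/c0.png

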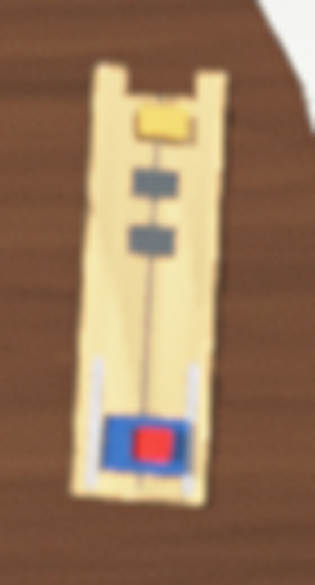

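The crop shows the dog's top at (163,122), the empty holes at (155,182) and (151,241), and the knob at (155,445). The jaw is about 6 mm forward, which leaves a gap of about 191 mm for the 170 mm rail, so it needn't be drawn back.

```bash
cat > go.py <<'E'
import sys
from h import *
from scipy.spatial.transform import Rotation as R
# world target mm x y z, tool-x heading deg -> tool shift cm, turn
x,y,z,a=map(float,sys.argv[1:5]);s=monitor.read_state()
r=R.from_quat(s["eef_rot"]);c,n=np.cos(np.radians(a)),np.sin(np.radians(a))
T=R.from_matrix(np.array([[c,n,0],[n,-c,0],[0,0,-1]]))
print("shift",((r.inv().apply(np.array([x,y,z])/1000-s["position"]))*100).round(2),"turn",(r.inv()*T).as_rotvec().round(3),"clock",round(float(s["clock"]),2),"F",np.round(s["ft_force"],1),np.round(s["position"],4))
E
python3 go.py 500 284.5 200 183.5
```

```text
shift [-32.86 -15.2    4.45] turn [-0.002 -0.001 -0.507] clock 0.1 F [-0.9 -0.5  0.1] [0.2691 0.5633 0.2443]
```

move_arm(steps=[[[-16.4, -7.6, 1.0], [0, 0, -0.507]], [[-16.4, -7.6, 1.0], [0, 0, -0.507]], [[-16.4, -7.6, 1.0], [0, 0, -0.507]], [[-16.4, -7.6, 1.0], [0, 0, -0.507]], [[-16.4, -7.6, 1.0], [0, 0, -0.507]]], hand=6, grip_force=30)

```text
clock: 0.52
position: [0.386, 0.4217, 0.2345]
eef_rot: [-0.032, 0.999, -0.001, -0.0]
ft_force: [0.2, 0.8, -0.2]
width: 0.704
grip_force: 0.0
```

```bash
python3 go.py 500 284.5 130 183.5
```

```text
shift [-10.51 -14.39  10.47] turn [-0.002 -0.     0.003] clock 0.52 F [ 0.2  0.8 -0.2] [0.386  0.4217 0.2345]
```

move_arm(steps=[[[-4.0, -5.0, 2.0], [0, 0, 0]], [[-8.0, -10.0, 5.0], [0, 0, 0]], [[-10.5, -14.4, 10.5], [0, 0, 0]], [[-10.5, -14.4, 10.5], [0, 0, 0]], [[-10.5, -14.4, 10.5], [0, 0, 0]]])

```text
clock: 0.93
position: [0.4985, 0.2864, 0.1298]
eef_rot: [-0.031, 1.0, 0.0, 0.0]
ft_force: [0.2, 0.6, 0.4]
width: 0.707
grip_force: 0.0
```

```bash
python3 -c "
from h import *
snap('top','top1');snap('side','side1')
im=cv2.imread('pics/side1.png')[110:310,90:330];cv2.imwrite('pics/c1.png',cv2.resize(im,None,fx=3,fy=3))"; python3 go.py 500 284.5 16 183.5
```

```text
shift [-0.41  0.18 10.98] turn [-0.004 -0.008 -0.006] clock 1.03 F [-2.  -0.2 -0.4] [0.4968 0.283  0.1258]
```

View pics/c1.png

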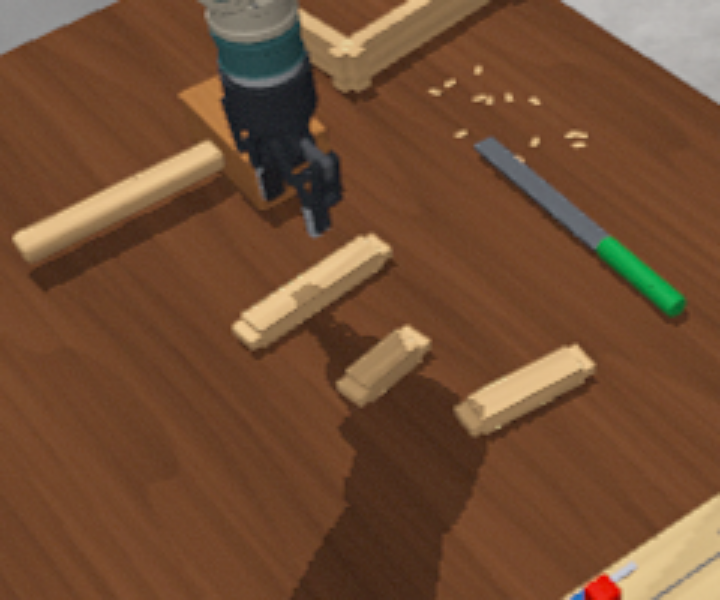

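The crop shows the open fingers at (265,190) and (315,225), above and across the long rail at (310,290). I'm going down.

move_arm(steps=[[[0, 0, 3.0], [0, 0, 0]], [[0, 0, 6.0], [0, 0, 0]], [[0, 0, 8.0], [0, 0, 0]], [[0, 0, 8.5], [0, 0, 0]], [[0, 0, 8.5], [0, 0, 0]]])

```text
clock: 1.45
position: [0.4958, 0.2877, 0.0443]
eef_rot: [-0.031, 1.0, -0.001, -0.002]
ft_force: [-1.0, 0.1, 0.6]
width: 0.704
grip_force: 0.0
```

```bash
python3 go.py 500 284.5 16 183.5
```

```text
shift [-0.41 -0.34  2.83] turn [-0.001 -0.004  0.001] clock 1.45 F [-1.   0.1  0.6] [0.4958 0.2877 0.0443]
```

move_arm(steps=[[[-0.3, -0.2, 1.2], [0, 0, 0]], [[-0.3, -0.2, 2.2], [0, 0, 0]], [[-0.3, -0.2, 2.7], [0, 0, 0]], [[-0.3, -0.2, 2.7], [0, 0, 0]], [[-0.3, -0.2, 2.7], [0, 0, 0]]])

```text
clock: 1.87
position: [0.5008, 0.2861, 0.0189]
eef_rot: [-0.031, 1.0, -0.0, -0.0]
ft_force: [-0.4, -0.3, 0.5]
width: 0.708
grip_force: 0.0
```

move_arm(steps=[[[0, 0, 0], [0, 0, 0]], [[0, 0, 0], [0, 0, 0]], [[0, 0, 0], [0, 0, 0]], [[0, 0, 0], [0, 0, 0]], [[0, 0, 0], [0, 0, 0]]], hand=2, grip_force=40)

```text
clock: 2.28
position: [0.5017, 0.2864, 0.0197]
eef_rot: [-0.031, 1.0, 0.0, 0.001]
ft_force: [-0.7, 2.1, 4.5]
width: 0.341
grip_force: 40.6
```

move_arm(steps=[[[0, 0, 0], [0, 0, 0]], [[0, 0, 0], [0, 0, 0]], [[0, 0, 0], [0, 0, 0]], [[0, 0, 0], [0, 0, 0]], [[0, 0, 0], [0, 0, 0]]])

```text
clock: 2.7
position: [0.5017, 0.2864, 0.0196]
eef_rot: [-0.031, 1.0, 0.0, 0.001]
ft_force: [-0.2, 0.0, 5.8]
width: 0.343
grip_force: 40.8
```

move_arm(steps=[[[0, 0, -1.5], [0, 0, 0]], [[0, 0, -4.0], [0, 0, 0]], [[0, 0, -7.0], [0, 0, 0]], [[0, 0, -10.0], [0, 0, 0]], [[0, 0, -12.0], [0, 0, 0]]])

```text
clock: 3.12
position: [0.5013, 0.2863, 0.141]
eef_rot: [-0.031, 1.0, 0.0, 0.001]
ft_force: [0.7, 1.0, 0.2]
width: 0.337
grip_force: 40.1
```

```bash
python3 go.py 567 -189.5 140 174.9
```

```text
shift [ -3.64 -47.89   0.08] turn [0.001 0.001 0.15 ] clock 3.12 F [0.7 1.  0.2] [0.5013 0.2863 0.141 ]
```

Width 0.34 means the rail is held. I'm carrying it across in three calls.

move_arm(steps=[[[-0.3, -2.0, -0.5], [0, 0, 0.02]], [[-0.6, -5.0, -1.0], [0, 0, 0.04]], [[-0.9, -8.5, -1.0], [0, 0, 0.06]], [[-1.1, -12.0, -1.0], [0, 0, 0.08]], [[-1.3, -15.5, -1.0], [0, 0, 0.1]]])

```text
clock: 3.53
position: [0.5228, 0.1309, 0.1484]
eef_rot: [0.019, 1.0, -0.0, -0.0]
ft_force: [0.2, 0.4, -0.7]
width: 0.342
grip_force: 40.1
```

move_arm(steps=[[[0, -3.5, 0], [0, 0, 0.01]], [[0, -7.0, 0], [0, 0, 0.02]], [[0, -10.5, 0], [0, 0, 0.03]], [[0, -14.0, 0], [0, 0, 0.04]], [[0, -17.0, 0], [0, 0, 0.05]]])

```text
clock: 3.95
position: [0.5157, -0.0396, 0.1482]
eef_rot: [0.045, 0.999, -0.0, -0.001]
ft_force: [1.1, 0.1, -0.4]
width: 0.339
grip_force: 40.2
```

```bash
python3 go.py 567 -189.5 140 174.9
```

```text
shift [ -6.46 -14.47   0.81] turn [-0.    -0.001 -0.001] clock 3.95 F [ 1.1  0.1 -0.4] [ 0.5157 -0.0396  0.1482]
```

move_arm(steps=[[[-1.3, -3.0, 0], [0, 0, 0]], [[-2.6, -6.0, 0], [0, 0, 0]], [[-4.1, -9.5, 0.3], [0, 0, 0]], [[-5.5, -12.5, 0.6], [0, 0, 0]], [[-6.4, -14.4, 0.8], [0, 0, 0]]])

```text
clock: 4.37
position: [0.5682, -0.1899, 0.14]
eef_rot: [0.045, 0.999, -0.0, -0.0]
ft_force: [0.9, -0.7, -0.5]
width: 0.339
grip_force: 40.1
```

move_arm(steps=[[[0, 0, 0], [0, 0, 0]], [[0, 0, 0], [0, 0, 0]], [[0, 0, 0], [0, 0, 0]], [[0, 0, 0], [0, 0, 0]], [[0, 0, 0], [0, 0, 0]]])

```text
clock: 4.78
position: [0.5672, -0.1855, 0.1408]
eef_rot: [0.044, 0.999, 0.0, -0.0]
ft_force: [-1.6, -0.3, -0.1]
width: 0.342
grip_force: 40.1
```

```bash
python3 -c "
from h import *
snap('top','top2');snap('side','side2')
a=cv2.imread('pics/top2.png')[150:290,320:410];b=cv2.imread('pics/side2.png')[200:360,230:410]
a=cv2.resize(a,None,fx=4,fy=4);b=cv2.resize(b,(400,356));b=cv2.copyMakeBorder(b,0,560-356,0,0,0);cv2.imwrite('pics/c2.png',np.hstack([a,b]))"; python3 go.py 567 -189.5 140 174.9
```

```text
shift [ 0.02 -0.38  0.1 ] turn [ 0.    -0.     0.002] clock 4.88 F [ 0.9 -0.3 -1.2] [ 0.5675 -0.1858  0.141 ]
```

View pics/c2.png

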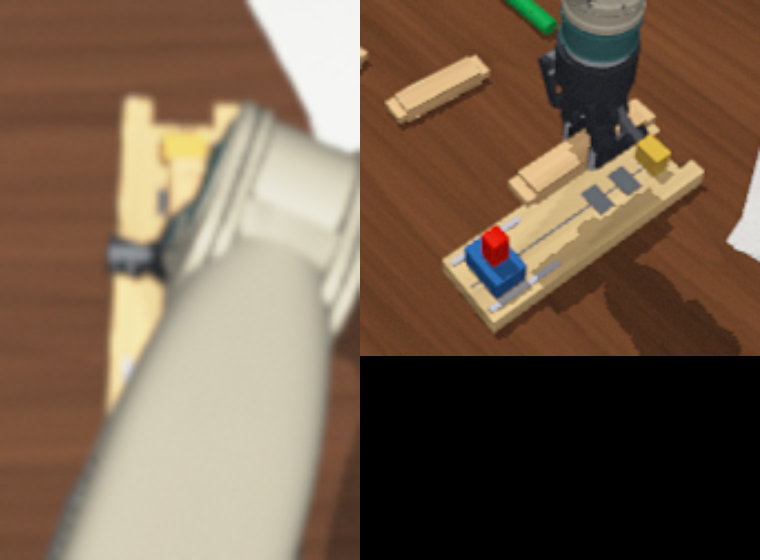

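The side crop shows the rail held level over the board's line. Its near end has corners at about (512,182) and (530,200), and its far end is at about (655,115). I'll cast those corners.

```bash
python3 -c "
from h import *
f=lambda x,y:(230+(x-360)/2.222-.3,200+y/2.225-.3)
B=np.array([562,-189.3]);u=np.array([.996,-.089]);n=np.array([.089,.996])
for q,z in(((512,182),.139),((530,202),.128),((528,194),.139),((655,117),.139),((650,100),.139)):
  p=plane('side',f(*q),z)[0]*1000;d=p[:2]-B;print(q,p.round(1),'board',round(d@u,1),round(d@n,1))
for k,q,z in(('knob',(291,310),.075),):print(plane('side',q,z))
"; python3 go.py 567 -189.5 46 174.9
```

```text
(512, 182) [ 482.7 -166.   139. ] board -81.0 16.2
(530, 202) [ 484.9 -189.5  128. ] board -76.7 -7.1
(528, 194) [ 484.7 -186.5  139. ] board -77.2 -4.1
(655, 117) [ 646.1 -208.1  139. ] board 85.4 -11.3
(650, 100) [ 659.  -189.9  139. ] board 96.7 8.0
[[ 0.4489014  -0.18019791  0.075     ]]
shift [ 0.02 -0.38  9.5 ] turn [ 0.    -0.     0.002] clock 4.88 F [ 0.9 -0.3 -1.2] [ 0.5675 -0.1858  0.141 ]
```

move_arm(steps=[[[0, -0.3, 2.0], [0, 0, 0]], [[0, -0.3, 4.5], [0, 0, 0]], [[0, -0.3, 7.0], [0, 0, 0]], [[0, -0.3, 8.5], [0, 0, 0]], [[0, -0.3, 8.5], [0, 0, 0]]])

```text
clock: 5.3
position: [0.5642, -0.1878, 0.0522]
eef_rot: [0.044, 0.999, 0.001, -0.004]
ft_force: [-1.2, -0.3, -1.0]
width: 0.342
grip_force: 40.1
```

```bash
python3 go.py 567 -189.5 45 174.9
```

```text
shift [-0.3  -0.15  0.72] turn [ 0.003 -0.007  0.001] clock 5.3 F [-1.2 -0.3 -1. ] [ 0.5642 -0.1878  0.0522]
```

move_arm(steps=[[[0, -0.1, 0.2], [0, 0, 0]], [[0, -0.1, 0.4], [0, 0, 0]], [[0, -0.1, 0.6], [0, 0, 0]], [[0, -0.1, 0.6], [0, 0, 0]], [[0, -0.1, 0.6], [0, 0, 0]]])

```text
clock: 5.72
position: [0.5681, -0.1911, 0.0509]
eef_rot: [0.044, 0.999, -0.0, 0.001]
ft_force: [0.1, -0.4, -0.4]
width: 0.345
grip_force: 40.1
```

move_arm(steps=[[[0, 0, 0.1], [0, 0, 0]], [[0, 0, 0.2], [0, 0, 0]], [[0, 0, 0.3], [0, 0, 0]], [[0, 0, 0.3], [0, 0, 0]], [[0, 0, 0.3], [0, 0, 0]]])

```text
clock: 6.13
position: [0.5673, -0.1907, 0.0468]
eef_rot: [0.044, 0.999, 0.0, -0.0]
ft_force: [0.5, -0.0, -1.0]
width: 0.339
grip_force: 40.1
```

```bash
python3 go.py 567 -189.5 45 174.9
```

```text
shift [0.04 0.12 0.18] turn [ 0. -0.  0.] clock 6.13 F [ 0.5 -0.  -1. ] [ 0.5673 -0.1907  0.0468]
```

move_arm(steps=[[[0, 0.1, 0.1], [0, 0, 0]], [[0, 0.1, 0.2], [0, 0, 0]], [[0, 0.1, 0.25], [0, 0, 0]], [[0, 0.1, 0.25], [0, 0, 0]], [[0, 0.1, 0.25], [0, 0, 0]]])

```text
clock: 6.55
position: [0.5676, -0.1897, 0.0447]
eef_rot: [0.044, 0.999, 0.0, 0.0]
ft_force: [-0.1, 1.4, 3.5]
width: 0.343
grip_force: 40.6
```

Contact with the board at 3.5 N, so I'm releasing.

move_arm(steps=[[[0, 0, 0], [0, 0, 0]], [[0, 0, 0], [0, 0, 0]], [[0, 0, 0], [0, 0, 0]], [[0, 0, 0], [0, 0, 0]], [[0, 0, 0], [0, 0, 0]]], hand=5.5)

```text
clock: 6.97
position: [0.5675, -0.1898, 0.0443]
eef_rot: [0.044, 0.999, 0.0, -0.0]
ft_force: [-0.1, 0.8, 0.1]
width: 0.642
grip_force: 0.0
```

move_arm(steps=[[[0, 0, -2.0], [0, 0, 0]], [[0, 0, -5.0], [0, 0, 0]], [[0, 0, -8.5], [0, 0, 0]], [[0, 0, -10.5], [0, 0, 0]], [[0, 0, -10.5], [0, 0, 0]]])

```text
clock: 7.38
position: [0.5713, -0.1915, 0.1553]
eef_rot: [0.044, 0.999, -0.002, 0.005]
ft_force: [-0.2, -0.7, 0.2]
width: 0.643
grip_force: 0.0
```

```bash
python3 -c "
from h import *
snap('side','side3')
b=cv2.imread('pics/side3.png')[230:360,240:410];cv2.imwrite('pics/c3.png',cv2.resize(b,None,fx=4.5,fy=4.5))"; python3 go.py 449 -179 150 174.9
```

```text
shift [12.15  0.11  0.19] turn [-0.002  0.007  0.   ] clock 7.43 F [-0.5  0.6  0.6] [ 0.5699 -0.1909  0.1527]
```

View pics/c3.png

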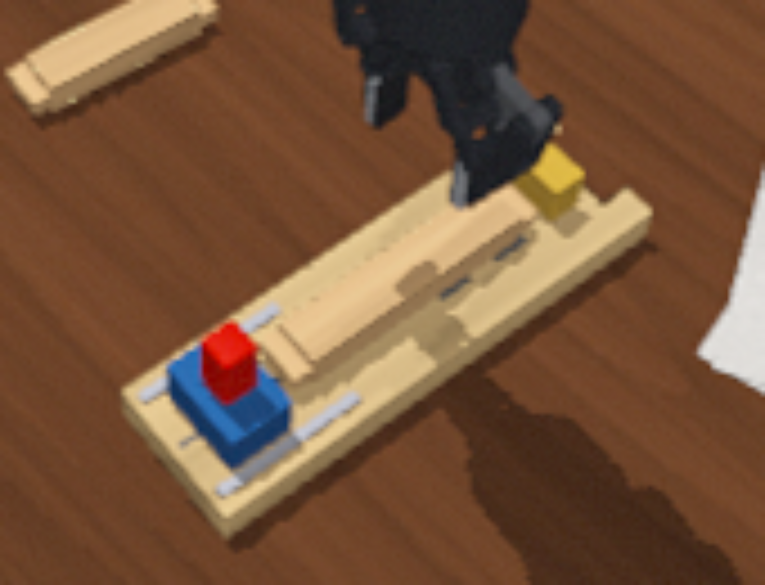

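```bash
python3 -c "
from h import *
f=lambda x,y:(240+x/4.5-.39,230+y/4.5-.39)
B=np.array([562,-189.3]);u=np.array([.996,-.089]);n=np.array([.089,.996])
for k,q,z in(('blkL',(277,322),.049),('blkR',(311,362),.049),('blkFarR',(533,217),.049),('hole near',(455,298),.025),('hole far',(512,256),.025),('line end',(190,441),.025),('dogL',(518,190),.055),('dog top L',(525,178),.055),('dog top R',(556,210),.055),('dog top farR',(584,178),.055),('brd nearR',(232,537),.0),('brd nearL',(124,395),.025),('brd farR',(652,210),.025),('brd nearRtop',(228,513),.025),('knob',(229,340),.095),('jawfarR',(291,405),.056),('jawR',(236,446),.056)):
  p=plane('side',f(*q),z)[0]*1000;d=p[:2]-B;print(k,p.round(1),'board',round(d@u,1),round(d@n,1))
"
```

```text
blkL [ 492.5 -168.3   49. ] board -71.1 14.7
blkR [ 489.2 -197.    49. ] board -71.9 -14.1
blkFarR [ 639.1 -214.7   49. ] board 79.0 -18.4
hole near [ 583.5 -212.1   25. ] board 23.4 -20.8
hole far [ 625.7 -215.    25. ] board 65.8 -19.9
line end [ 422.2 -178.5   25. ] board -140.2 -1.7
dogL [ 642.7 -199.8   55. ] board 81.3 -3.3
dog top L [ 651.4 -197.1   55. ] board 89.7 0.2
dog top R [ 648.  -222.2   55. ] board 88.6 -25.1
dog top farR [ 674.9 -218.7   55. ] board 115.1 -19.3
brd nearR [ 410.8 -222.4    0. ] board -147.6 -46.4
brd nearL [ 414.5 -136.1   25. ] board -151.7 39.9
brd farR [ 705.2 -247.2   25. ] board 147.8 -44.9
brd nearRtop [ 409.8 -220.3   25. ] board -148.9 -44.5
knob [ 448.4 -179.    95. ] board -114.1 0.2
jawfarR [ 461.8 -210.2   56. ] board -97.9 -29.8
jawR [ 426.3 -208.1   56. ] board -133.5 -30.8
```

The crop shows the rail lying flat on the centre line between the jaw (230,390) and the dog (555,180), so I'm going for the knob.

move_arm(steps=[[[3.0, 0.1, 0], [0, 0, 0]], [[6.0, 0.1, 0], [0, 0, 0]], [[9.0, 0.1, 0], [0, 0, 0]], [[11.5, 0.1, 0], [0, 0, 0]], [[12.0, 0.1, 0], [0, 0, 0]]])

```text
clock: 7.85
position: [0.4423, -0.1759, 0.1468]
eef_rot: [0.045, 0.999, 0.002, -0.004]
ft_force: [0.1, 1.0, -0.3]
width: 0.64
grip_force: 0.0
```

move_arm(steps=[[[0, 0, 0], [0, 0, 0]], [[0, 0, 0], [0, 0, 0]], [[0, 0, 0], [0, 0, 0]], [[0, 0, 0], [0, 0, 0]], [[0, 0, 0], [0, 0, 0]]])

```text
clock: 8.27
position: [0.4492, -0.1784, 0.1494]
eef_rot: [0.044, 0.999, -0.0, 0.0]
ft_force: [-0.4, -1.3, -0.6]
width: 0.642
grip_force: 0.0
```

```bash
python3 go.py 449 -179.5 82 174.9
```

```text
shift [ 0.01 -0.11  6.74] turn [-0.     0.001  0.001] clock 8.27 F [-0.4 -1.3 -0.6] [ 0.4492 -0.1784  0.1494]
```

move_arm(steps=[[[0, -0.1, 2.0], [0, 0, 0]], [[0, -0.1, 4.0], [0, 0, 0]], [[0, -0.1, 5.8], [0, 0, 0]], [[0, -0.1, 6.7], [0, 0, 0]], [[0, -0.1, 6.7], [0, 0, 0]]])

```text
clock: 8.68
position: [0.4466, -0.1782, 0.0802]
eef_rot: [0.044, 0.999, 0.001, -0.002]
ft_force: [0.7, 0.4, 0.0]
width: 0.645
grip_force: 0.0
```

move_arm(steps=[[[0, 0, 0], [0, 0, 0]], [[0, 0, 0], [0, 0, 0]], [[0, 0, 0], [0, 0, 0]], [[0, 0, 0], [0, 0, 0]], [[0, 0, 0], [0, 0, 0]]], hand=1.2, grip_force=30)

```text
clock: 9.1
position: [0.4492, -0.1804, 0.0838]
eef_rot: [0.045, 0.999, -0.001, 0.001]
ft_force: [-0.9, -3.7, 3.7]
width: 0.248
grip_force: 34.7
```

move_arm(steps=[[[0, 0, 0], [0, 0, 0]], [[0, 0, 0], [0, 0, 0]], [[0, 0, 0], [0, 0, 0]], [[0, 0, 0], [0, 0, 0]], [[0, 0, 0], [0, 0, 0]]])

```text
clock: 9.52
position: [0.4492, -0.1804, 0.0837]
eef_rot: [0.045, 0.999, -0.001, 0.001]
ft_force: [-0.9, -4.0, 5.7]
width: 0.255
grip_force: 35.1
```

move_arm(steps=[[[-0.2, 0, 0], [0, 0, 0]], [[-0.5, 0, 0], [0, 0, 0]], [[-0.8, 0, 0], [0, 0, 0]], [[-1.0, 0, 0], [0, 0, 0]], [[-1.0, 0, 0], [0, 0, 0]]])

```text
clock: 9.93
position: [0.4584, -0.1812, 0.0837]
eef_rot: [0.045, 0.999, -0.001, 0.0]
ft_force: [-3.3, -4.2, 8.8]
width: 0.252
grip_force: 35.4
```

move_arm(steps=[[[-0.2, 0, 0], [0, 0, 0]], [[-0.4, 0, 0], [0, 0, 0]], [[-0.6, 0, 0], [0, 0, 0]], [[-0.7, 0, 0], [0, 0, 0]], [[-0.7, 0, 0], [0, 0, 0]]])

```text
clock: 10.35
position: [0.465, -0.1818, 0.0837]
eef_rot: [0.045, 0.999, -0.001, -0.0]
ft_force: [-3.2, -3.9, 9.8]
width: 0.252
grip_force: 35.5
```

move_arm(steps=[[[-0.1, 0, 0], [0, 0, 0]], [[-0.2, 0, 0], [0, 0, 0]], [[-0.3, 0, 0], [0, 0, 0]], [[-0.4, 0, 0], [0, 0, 0]], [[-0.4, 0, 0], [0, 0, 0]]])

```text
clock: 10.77
position: [0.4689, -0.1821, 0.0837]
eef_rot: [0.045, 0.999, -0.001, -0.0]
ft_force: [-4.4, -4.1, 9.0]
width: 0.249
grip_force: 35.5
```

move_arm(steps=[[[-0.05, 0, 0], [0, 0, 0]], [[-0.1, 0, 0], [0, 0, 0]], [[-0.15, 0, 0], [0, 0, 0]], [[-0.15, 0, 0], [0, 0, 0]], [[-0.15, 0, 0], [0, 0, 0]]])

```text
clock: 11.18
position: [0.4703, -0.1823, 0.0838]
eef_rot: [0.045, 0.999, -0.001, -0.0]
ft_force: [-4.3, -4.8, 8.8]
width: 0.251
grip_force: 35.4
```

move_arm(steps=[[[-0.05, 0, 0], [0, 0, 0]], [[-0.1, 0, 0], [0, 0, 0]], [[-0.15, 0, 0], [0, 0, 0]], [[-0.15, 0, 0], [0, 0, 0]], [[-0.15, 0, 0], [0, 0, 0]]])

```text
clock: 11.6
position: [0.4705, -0.1823, 0.0837]
eef_rot: [0.045, 0.999, -0.001, -0.002]
ft_force: [-7.4, -4.7, 12.4]
width: 0.25
grip_force: 35.9
```

move_arm(steps=[[[-0.05, 0, 0], [0, 0, 0]], [[-0.1, 0, 0], [0, 0, 0]], [[-0.1, 0, 0], [0, 0, 0]], [[-0.1, 0, 0], [0, 0, 0]], [[-0.1, 0, 0], [0, 0, 0]]])

```text
clock: 12.02
position: [0.4704, -0.1823, 0.0837]
eef_rot: [0.045, 0.999, -0.002, -0.003]
ft_force: [-10.1, -4.1, 15.1]
width: 0.247
grip_force: 36.2
```

The jaw has stalled at the predicted travel and the force is rising, so the rail is snug. I'll open and retreat.

move_arm(steps=[[[0, 0, 0], [0, 0, 0]], [[0, 0, 0], [0, 0, 0]], [[0, 0, 0], [0, 0, 0]], [[0, 0, 0], [0, 0, 0]], [[0, 0, 0], [0, 0, 0]]], hand=5.5)

```text
clock: 12.43
position: [0.4728, -0.1809, 0.082]
eef_rot: [0.044, 0.999, 0.0, -0.0]
ft_force: [-0.2, 0.9, -0.2]
width: 0.642
grip_force: 0.0
```

move_arm(steps=[[[0, 0, -2.0], [0, 0, 0]], [[0, 0, -5.0], [0, 0, 0]], [[0, 0, -8.0], [0, 0, 0]], [[0, 0, -11.0], [0, 0, 0]], [[0, 0, -14.0], [0, 0, 0]]])

```text
clock: 12.85
position: [0.4727, -0.1809, 0.2234]
eef_rot: [0.044, 0.999, 0.0, -0.0]
ft_force: [-0.1, -0.3, 0.0]
width: 0.641
grip_force: 0.0
```

move_arm(steps=[[[0, 3.0, 0], [0, 0, 0]], [[0, 7.0, 0], [0, 0, 0]], [[0, 11.0, 0], [0, 0, 0]], [[0, 15.0, 0], [0, 0, 0]], [[0, 18.0, 0], [0, 0, 0]]])

```text
clock: 13.27
position: [0.4886, 0.0006, 0.2224]
eef_rot: [0.044, 0.999, 0.001, -0.0]
ft_force: [-0.0, 0.1, 0.1]
width: 0.644
grip_force: 0.0
```

```bash
python3 -c "
from h import *
snap('side','side4');snap('top','top4')
b=cv2.imread('pics/side4.png')[230:360,240:410];cv2.imwrite('pics/c4.png',cv2.resize(b,None,fx=4.5,fy=4.5))
a=cv2.imread('pics/top4.png')[160:290,310:420];cv2.imwrite('pics/c5.png',cv2.resize(a,None,fx=4.5,fy=4.5))"
```

```text
(no output)
```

View pics/c4.png

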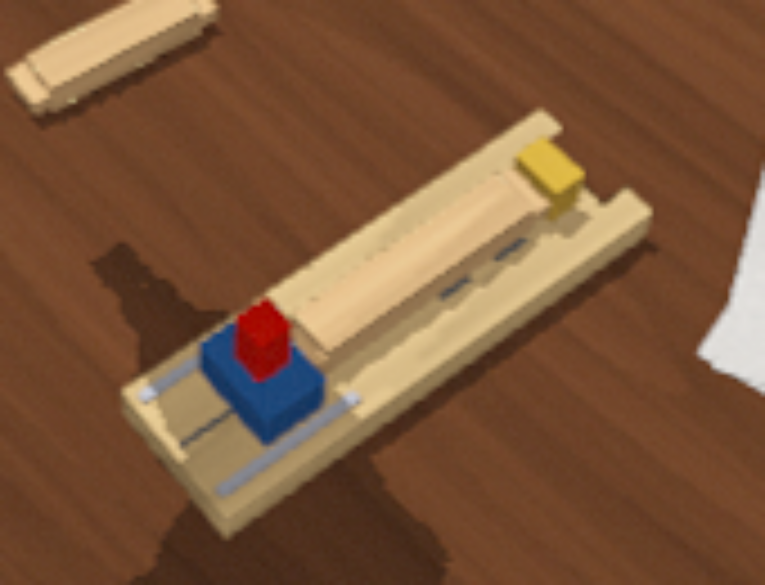

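View pics/c5.png

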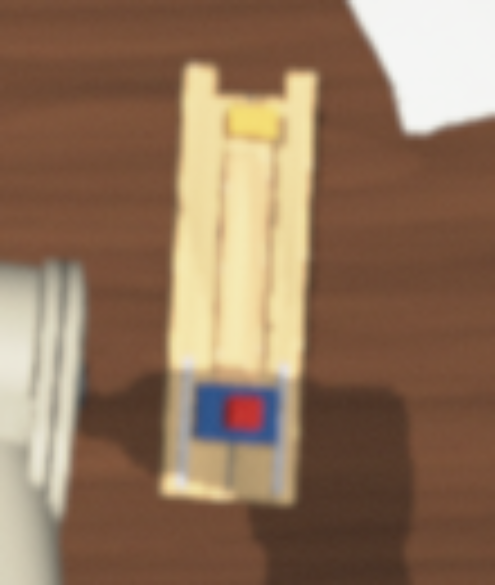

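Both views show the rail square on the line, its far tongue against the dog (top crop (253,140)) and the jaw against its near end (240,380). The gripper is clear, so I'm handing in.

```bash
python3 -c "
from h import *
print(arm.sign_off())"
```

```text
the job is handed in; nothing more can be done
None
```

The long rail is clamped snug between the jaw and the dog on the centre line, the gripper is clear of everything, and the job was handed in at about 13 s of the 54 s allowed; sign-off gave no verdict.

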